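Gauge the depth of a covered, slanted blind bore

ROBOT

A 6-joint arm with a two-finger parallel gripper is mounted at the origin on a cart in front of the work surface, level with it; the furniture and walls round the work are solid. World frame = base frame: x ahead of the robot, y to its left, z up, the work surface at z = 0. Lengths are in m, angles in rad, forces in N, time in s.
With the tool pointing down it reaches from about 0.25 to 0.725 m from the base axis. Payload 4 kg.
Tool frame: the origin (TCP) lies between the finger pads; the fingertips stand 8 mm ahead of it and the grasp point (between the pads) lies 11 mm behind it (bot.tip_reach is the distance from the TCP to the fingertips, in m); z points along the fingers, y is the line along which they close (so a half turn about z gives the same grasp; the last joint's range is limited). The gripper opens to 85 mm and grips with 20 to 120 N. Pads are 22 mm wide; open, the fingers measure 114 mm over their backs; the gripper's body (76 mm by 85 mm) begins 54 mm behind the grasp point. The pads swing forward as they close: fully open they stand 13 mm farther back than shut.
Start: joints at [1.307, 0.241, 0.005, 1.335, 0, 1.571], TCP at [0.13, 0.483, 0.239] pointing down, gripper open.
Joint ranges: [-2.72, 2.72], [-1.05, 1.87], [-1.09, 1.28], [-1.99, 2.15], [-1.42, 1.44], [-3.14, 3.14]. Speed limits (rad/s): [2.79, 2.79, 3.14, 3.14, 3.14, 3.14].

INTERFACE

Orientations are given as a unit quaternion [x, y, z, w].
In Python, from workcell import bot gives the robot as it stands.
- The arm moves only by the tool move_arm, never from a script. Its argument "deltas" is a list of rows, each a list of 7 numbers: the opening, from 0 (shut) to 1 (fully open), then the shift along the tool's x, y, z in mm, then the turn, a rotation vector about the tool's x, y, z in degrees. In form: [[gripper, tx, ty, tz, ax, ay, az], ...]. A call has 1 to 10 rows; each row shifts and turns the commanded pose from where the row before left it, along the tool's axes as they then stand; what a row does not reach is not made up. A row lasts 1/12 s, in which the tool goes at most 41.7 mm and 7.16 degrees, less where a joint would pass 70% of its speed; a pose out of reach is approached as far as the arm can. A call is refused whole if a number of a shift passes 41.7 or a number of a turn 7.16, either way. A call with a gripper value outside its range is refused whole. The fingers move at their own pace and stop on an object; the grip force is fixed at half the most. Time passes only in rows, so rows that do not move let the fingers close. It gives the time, the measured TCP pose, the force, the opening and the grip force at its end, in the units of the state.
- bot.get_obs(): the state, without advancing time (a new reading comes with each control period).
- bot.camera(name): name is "scene" or "top" or "wrist"; returns the picture (400x640x3 uint8, blue, green, red); there is no depth.
- bot.calibration(name): a dict with "K" (3x3 intrinsics, pixels), "position" and "orientation" of the camera in the world. Camera axes: x right, y down, z forward; pixel columns grow to the right and rows downward; lengths in m; the calibration is good to about 2 mm. A picture is of the moment at which its call begins: read the wrist's pose just before it. calibration takes no time and is no camera call; for the wrist camera it gives the pose at the moment of the call.
- bot.job_done(): hands the job in; it is judged then, once.
Trained networks look in the newest picture that a camera, given by its name, has taken for a name from the list of things; names that differ only in an ending like _2 or _b are one class to them, and where a whole thing is asked for, a point or a joint stands for the part that bears it (a point fixed in the world has none). Each returns a list of dicts, best first, with "conf" (0 to 1); they miss things now and then, are a little off and sometimes report something else, mostly with a low value. They report only what shows in the picture. A call takes as long as a camera call. They do not tell look-alikes from the thing itself.
- bot.outline_of(query, camera): "pixels" (400x640 bool, what is visible of it) and "rect" ([left, top, width, height] in pixels, round what is visible of it).
The state is a dict: "clock": time; "joint_pos": joint angles; "joint_vel": joint speeds; "tau": joint torques, N m; "eef_pos": TCP position; "tool_rot": TCP orientation; "ft_force": force on the tool from outside, world axes, zero at the start; "ft_torque": the same for the moment, N m; "grip_width": finger opening in m; "grasp_force": force on a finger pad.
Only numpy, scipy, OpenCV 4.12 (cv2) and the standard library are available. Lean on these libraries where they do the work, as an engineer would, in place of code of your own. Each camera call takes 0.05 s, during which the arm holds its last target. There are 200 camera calls.

TASK

Tip the spring-loaded cover flap on the slanted block past its snap point so that it springs fully open. Then take the depth gauge from its stand, lower its rod into the bore until the rod bottoms out and the gauge's round foot sits flush on the slanted face, hold it pressed there for about a second, and let go, leaving the gauge standing in the bore with the rod on the bottom. Leave the caliper and the stopwatch where they lie.

Things in the scene. Friction and masses are not known exactly. Their poses are not given: they have to be found in the camera images.
- block: aluminium block, face 100 x 80 mm, 52 mm thick, fixed on a dark steel base; the face leans 25 degrees from level towards the robot. Origin: centre of the bore's mouth in the face, 134 mm over the bench. z: out of the face along the bore; x: up the slope; y: level across. Face: x -58 to +42 mm, y -40 to +40 mm. Round blind bore, 12 mm across, 2 mm chamfer, 34 to 42 mm deep; the shut flap hides it.
- flap (a joint): flap angle (rad): 0 shut on the face, 1.9 fully open, leaning back past the upper edge. Hinge along the block's y at x +36, z +4 mm (block frame). Steel plate 52 mm wide, reaching 55 mm down the slope from the hinge, top 5 mm over the face. An over-centre spring (up to 0.08 N m) drives it to the nearer stop; snap point near 0.9 rad. Closed fingertips pushing its lever up the slope tip it over.
- stand: bridge stand of aluminium on a grey plastic base (80 x 90 mm), fixed to the bench; its top plate (60 x 76 mm) has its upper side 80 mm over the bench and a 14 mm hole in which the gauge's rod hangs. Origin under its centre on the bench, z up.
- gauge: loose steel depth gauge, 0.2 kg with rod: its stop is a round foot 40 mm across, 8 mm thick, with a dark round grip 22 mm across and 40 mm tall on it (8 to 48 mm over the foot's underside), to be grasped. Origin: centre of the foot's underside; z along the rod, up out of the foot. It starts upright on the stand.
- rod (a joint): how far the rod's tip stands out below the foot (m): 0 to 0.060, starts at 0.052 to 0.058. Friction (3 N) holds it where it is; pushing the tip against something slides the rod up through the stop. Rod 8 mm across, 110 mm long, with a 14 mm knob on top that ends 112 mm from the tip, so (112 mm - rod value) over the foot's underside.
- rod_tip (a point): lower end of the gauge's rod, on its axis
- bore_bottom (a point): centre of the bore's flat floor, 34 to 42 mm below the mouth, along the block's -z; out of sight under the flap at the start
- caliper: digital caliper, 66 x 190 x 20 mm, lying loose on the bench; not to be moved
- stopwatch: round blue stopwatch, 64 x 58 x 16 mm, lying loose on the bench; not to be moved
- fixture: dark steel base plate (130 x 110 x 10 mm, fixed to the bench) with a riser and props that carry the slanted block. Origin under its centre on the bench; the bore's mouth is 134 mm straight above it. z up, x the way the slope rises, level.
- flap_lever (a point): downhill side of the small lever that stands upright on the flap 8 mm from its hinge, at the middle of its dark cross bar (8 mm thick, 30 mm long), 4 mm under the top. The lever stands 50 mm over the face; with the flap shut this point is at x +24, z +46 mm in the block's frame. As the flap opens the lever swings up the slope and down.
Mind the look-alikes: they are no part of the job. What is shaped like the gauge but orange is not meant.

How it is judged:
By the outcome, as a careful person would: the job done as asked, in the order asked, and still so for the second after the job is handed in, with the robot touching nothing.
It also fails if it takes over 54 s, if anything falls off the work surface, if the arm or the gripper's body presses on something with over 40 N, if the wrist force passes 120 N, or if a joint passes its speed limit or range.

## Working session

There is one attempt and no reset: what is moved stays moved. The work goes in short steps, Python scripts to look and compute and a tool call to move; the robot and the scene stay as the last step left them, time stands still between calls to the robot, and variables do not carry over. Pictures are saved under pics/ and viewed, at most 10 in all, crops included, and the job is handed in when it is done.

Besides the shell and the picture viewer there is one more tool, called after "Request:" in YAML: its name, and indented under it one key for each argument. move_arm: Moves the arm, as the interface text tells. Its arguments: {"type":"object","properties":{"deltas":{"type":"array","items":{"type":"array","items":{"type":"number"}}}},"required":["deltas"]}

```bash
ls; mkdir -p pics; python3 - <<'E'
from workcell import bot
import cv2,numpy as np
o=bot.get_obs();print(o['clock'],o['eef_pos'],o['tool_rot'],o['grip_width'])
ims=[]
for c in ('scene','top'):
    im=bot.camera(c);cv2.imwrite(f'pics/{c}0.png',im);ims.append(im)
    k=bot.calibration(c);print(c,np.array(k['K']).tolist(),k['position'],k['orientation'])
    for q in ('gauge','block','flap','stand','fixture','flap_lever','rod'):
        for r in bot.outline_of(q,c)[:3]:
            ys,xs=np.nonzero(r['pixels']);print(c,q,round(r['conf'],2),r['rect'],xs.mean().round(1),ys.mean().round(1))
E
```

```text
pics
0.0 [0.13021966 0.48210789 0.23840667] [ 1.31516204e-01  9.91313468e-01 -1.03837025e-03 -1.31985535e-04] 0.08531169072296552
scene [[451.0736241652272, 0.0, 319.75413057742634], [0.0, 451.0736241652272, 196.3791648877161], [0.0, 0.0, 1.0]] [ 0.03241084 -0.64879515  0.74975714] [ 0.84995428 -0.30282957  0.13346821 -0.40994903]
scene gauge 0.83 [409.5, 236.7, 18.2, 40.2] 417.6 253.8
scene gauge 0.65 [438.8, 225.9, 10.6, 45.4] 445.7 250.6
scene block 0.75 [346.5, 200.9, 18.6, 14.5] 352.4 208.7
scene block 0.72 [259.7, 124.2, 53.8, 53.3] 285.9 150.7
scene block 0.21 [384.3, 242.1, 57.4, 65.0] 414.3 277.8
scene flap 0.54 [272.9, 123.0, 24.9, 29.1] 286.2 138.1
scene stand 0.63 [385.4, 240.1, 58.2, 68.0] 414.4 277.2
scene fixture 0.64 [406.2, 237.5, 20.8, 38.8] 417.6 253.3
scene fixture 0.59 [257.8, 123.6, 56.9, 76.9] 287.3 166.9
scene flap_lever 0.58 [275.1, 120.4, 25.4, 30.9] 285.6 138.8
scene rod 0.69 [449.0, 224.6, 4.4, 20.4] 448.6 234.4
scene rod 0.49 [413.7, 237.5, 8.5, 41.8] 418.0 251.0
top [[445.1625662430334, 0.0, 312.15548340762564], [0.0, 445.1625662430334, 196.50457870631388], [0.0, 0.0, 1.0]] [ 0.37485914 -0.03268921  1.11406253] [ 0.71368735 -0.69663837  0.05715181 -0.04559623]
top gauge 0.83 [398.2, 180.3, 19.7, 11.8] 408.9 183.3
top gauge 0.66 [394.3, 133.2, 19.0, 27.1] 401.8 147.7
top block 0.85 [190.7, 150.4, 45.5, 50.8] 212.0 175.1
top block 0.37 [250.8, 239.1, 73.0, 24.4] 297.6 253.3
top flap 0.96 [198.8, 159.0, 23.9, 24.8] 209.8 169.9
top flap 0.54 [288.1, 147.9, 23.2, 25.9] 299.1 161.7
top stand 0.71 [382.6, 170.9, 41.3, 31.9] 402.0 188.2
top fixture 0.72 [188.6, 152.2, 58.4, 57.6] 217.2 180.7
top flap_lever 0.68 [199.1, 156.0, 26.3, 29.7] 209.9 170.1
top rod 0.51 [404.4, 135.5, 8.6, 13.8] 408.0 140.7
top rod 0.44 [399.3, 176.1, 17.6, 15.7] 409.1 183.0
```

```bash
python3 - <<'E'
import cv2,numpy as np
a=cv2.imread('pics/scene0.png');t=cv2.imread('pics/top0.png')
c=lambda im,x,y,w,h,W,H:cv2.resize(im[y:y+h,x:x+w],(W,H),interpolation=cv2.INTER_CUBIC)
# crops x4 ; 
P=np.vstack([np.hstack([c(a,235,105,100,75,400,300),c(a,375,215,100,75,400,300)]),np.hstack([c(t,170,140,100,75,400,300),c(t,365,130,100,75,400,300)])])
cv2.imwrite('pics/c1.png',P)
cv2.imwrite('pics/full.png',np.vstack([c(a,0,0,640,400,480,300),c(t,0,0,640,400,480,300)]))
E
```

```text
(no output)
```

View pics/c1.png

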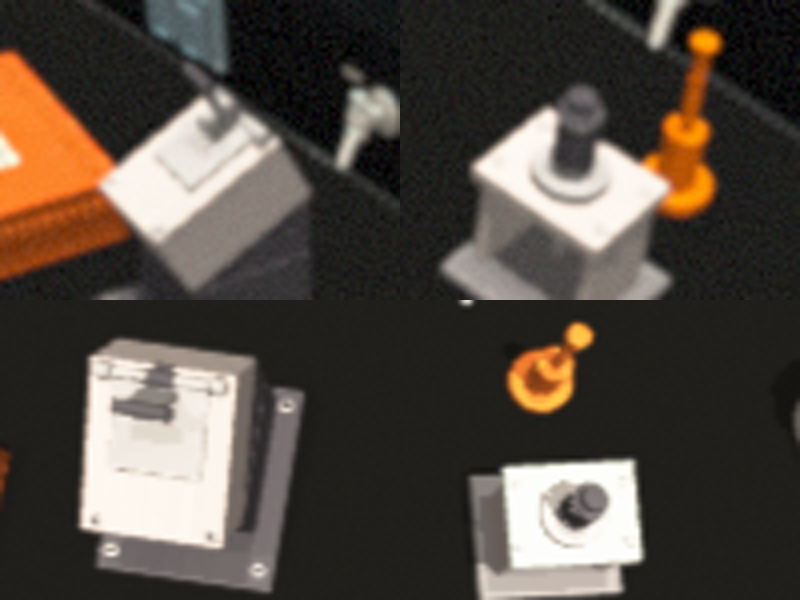

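View pics/full.png

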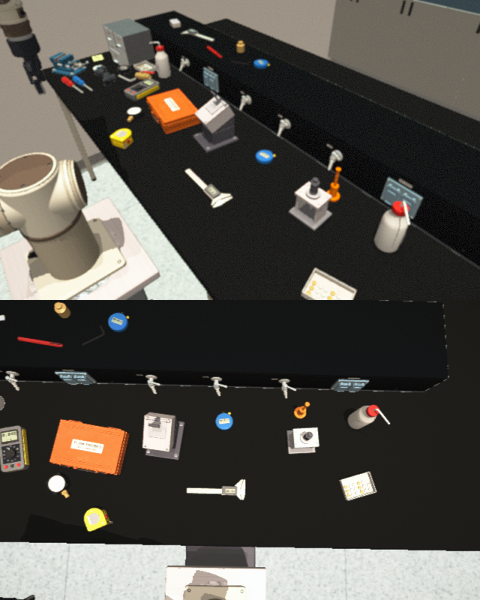

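The face corners, the stand's top plate and the gauge's foot are all readable. Next I fit the poses from both views.

```bash
cat > h.py <<'E'
import numpy as np, cv2
from scipy.spatial.transform import Rotation as R
from scipy.optimize import least_squares
from workcell import bot
def cal(c):
    k=bot.calibration(c); return np.array(k['K']),np.array(k['position']),R.from_quat(k['orientation']).as_matrix()
def proj(c,P):
    K,p,M=c; q=(np.atleast_2d(P)-p)@M@K.T; return q[:,:2]/q[:,2:]
def unproj(c,uv,z):
    K,p,M=c; d=M@np.linalg.solve(K,[*uv,1]); return p+d*(z-p[2])/d[2]
def block_T(x,y,yaw):
    return R.from_euler('ZY',[yaw,-np.radians(25)]).as_matrix(), np.array([x,y,.134])
E
python3 - <<'E'
from h import *
T,S=cal('top'),cal('scene')
t=lambda x,y:(170+x/4,140+y/4); s=lambda x,y:(235+x/4,105+y/4)
F=[(-58,40),(-58,-40),(42,40),(42,-40)]
ob=[(T,F[0],t(82,228)),(T,F[1],t(222,247)),(T,F[2],t(90,56)),(T,F[3],t(240,72)),
    (S,F[0],s(103,187)),(S,F[1],s(163,243)),(S,F[3],s(280,140))]
pl=[((-65,-55),t(270,290)),((-65,55),t(97,267)),((65,-55),t(303,92))]
def res(p):
    M,o=block_T(*p[:3]); r=[proj(c,M@np.array([f[0],f[1],0])/1e3+o)[0]-uv for c,f,uv in ob]
    Z=R.from_euler('z',p[2]).as_matrix()
    r+=[proj(T,Z@np.array([a[0],a[1],10])/1e3+[p[0],p[1],0])[0]-uv for a,uv in pl]
    return np.ravel(r)
f=least_squares(res,[.45,.23,0],loss='soft_l1');print('block',f.x,np.round(res(f.x).reshape(-1,2),1).tolist())
M,o=block_T(*f.x)
print('lever',M@[.024,0,.046]+o, 'proj',proj(T,M@[.024,0,.046]+o),proj(S,M@[.024,0,.046]+o))
u=lambda x,y:(365+x/4,130+y/4)
C=[unproj(T,u(*q),.08) for q in((103,165),(235,160),(243,260),(105,270))]
print('stand',np.round(C,3).tolist(),np.mean(C,0),[np.linalg.norm(C[i]-C[i-1]).round(3) for i in range(4)])
print('foot scene',unproj(S,(375+168/4,215+172/4),.088),'foot top',unproj(T,u(175,215),.088), 'knob top',unproj(T,u(194,198),.137),'knob scene',unproj(S,(375+180/4,215+93/4),.137))
print('shelf front edge at z .1,.2',unproj(T,(210,108),.1),unproj(T,(210,108),.2), 'case top', unproj(T,(170,165),.06))
E
```

```text
block [ 0.56250493  0.18193955 -0.10811194] [[0.5, -0.2], [0.5, -0.3], [0.7, -0.3], [-0.8, 0.5], [-1.3, -1.0], [-1.9, -0.3], [-0.5, -0.2], [0.6, -0.0], [0.0, -0.1], [0.3, -1.2]]
lever [0.56480238 0.1816902  0.185833  ] proj [[205.10847956 168.66070848]] [[283.24848628 125.32011663]]
stand [[0.592, -0.233, 0.08], [0.597, -0.312, 0.08], [0.537, -0.316, 0.08], [0.529, -0.234, 0.08]] [ 0.56369784 -0.27378749  0.08      ] [np.float64(0.063), np.float64(0.079), np.float64(0.06), np.float64(0.082)]
foot scene [ 0.55901675 -0.27648621  0.088     ] foot top [ 0.56141299 -0.27394407  0.088     ] knob top [ 0.56245108 -0.27318906  0.137     ] knob scene [ 0.56340524 -0.27280517  0.137     ]
shelf front edge at z .1,.2 [0.72860277 0.19841784 0.1       ] [0.69371896 0.17562762 0.2       ] case top [0.59727692 0.29529129 0.06      ]
```

```bash
cat >> h.py <<'E'
BLK=(0.5625,0.182,-0.108)
def tool_on_block(b=BLK): # tool x=-x_b, y=y_b, z=-z_b
    return block_T(*b)[0]@np.diag([-1,1,-1.])
def plan(Rt,pt,g,n=None):
    """rows from measured pose to target, print rounded rows"""
    o=bot.get_obs(); R0=R.from_quat(o['tool_rot']); p0=np.array(o['eef_pos'])
    rel=(R0.inv()*R.from_matrix(Rt)).as_rotvec(degrees=True); D=(np.array(pt)-p0)*1e3
    if n is None: n=int(max(np.ceil(np.linalg.norm(D)/36),np.ceil(np.linalg.norm(rel)/6.2),1))
    Rk=R0
    for k in range(n):
        tt=Rk.inv().apply(D/n); print([g,*[float(round(v,1)) for v in tt],*[float(round(v,2)) for v in rel/n]],end=',\n')
        Rk=Rk*R.from_rotvec(rel/n,degrees=True)
def err(Rt,pt):
    o=bot.get_obs(); R0=R.from_quat(o['tool_rot'])
    print('t',round(o['clock'],2),'err tool mm',np.round(R0.inv().apply(np.array(pt)-o['eef_pos'])*1e3,1),'rot',np.round((R0.inv()*R.from_matrix(Rt)).as_rotvec(degrees=True),2),'F',np.round(o['ft_force'],1),'grip',round(o['grip_width'],4),round(o['grasp_force'],1))
E
python3 - <<'E'
from h import *
M,o=block_T(*BLK); print(M@[-.02,0,.14]+o); plan(tool_on_block(),M@[-.02,0,.14]+o,0)
E
```

```text
[0.48565762 0.19033139 0.25243072]
[0, -32.2, -14.6, -1.0, -0.15, -1.92, -0.68],
[0, -32.1, -15.0, 0.0, -0.15, -1.92, -0.68],
[0, -31.9, -15.3, 1.1, -0.15, -1.92, -0.68],
[0, -31.7, -15.7, 2.1, -0.15, -1.92, -0.68],
[0, -31.4, -16.1, 3.1, -0.15, -1.92, -0.68],
[0, -31.1, -16.5, 4.1, -0.15, -1.92, -0.68],
[0, -30.7, -16.9, 5.1, -0.15, -1.92, -0.68],
[0, -30.3, -17.2, 6.1, -0.15, -1.92, -0.68],
[0, -29.9, -17.6, 7.0, -0.15, -1.92, -0.68],
[0, -29.4, -18.0, 8.0, -0.15, -1.92, -0.68],
[0, -28.9, -18.3, 8.9, -0.15, -1.92, -0.68],
[0, -28.4, -18.7, 9.8, -0.15, -1.92, -0.68],
[0, -27.8, -19.1, 10.7, -0.15, -1.92, -0.68],
```

Request:
move_arm:
  deltas:
    - [0, -32, -15, -1, -0.15, -1.9, -0.7]
    - [0, -32, -15, 0, -0.15, -1.9, -0.7]
    - [0, -32, -15, 1, -0.15, -1.9, -0.7]
    - [0, -32, -16, 2, -0.15, -1.9, -0.7]
    - [0, -31, -16, 3, -0.15, -1.9, -0.7]
    - [0, -31, -16, 4, -0.15, -1.9, -0.7]
    - [0, -31, -17, 5, -0.15, -1.9, -0.7]
    - [0, -30, -17, 6, -0.15, -1.9, -0.7]
    - [0, -30, -18, 7, -0.15, -1.9, -0.7]
    - [0, -29, -18, 8, -0.15, -1.9, -0.7]

```text
clock: 1.63
eef_pos: [0.4044, 0.2571, 0.2498]
tool_rot: [0.069, 0.984, -0.009, 0.166]
ft_force: [0.2, 1.0, -1.0]
grip_width: 0.0
grasp_force: 0.0
```

Request:
move_arm:
  deltas:
    - [0, -29, -18, 9, -0.15, -1.9, -0.7]
    - [0, -28, -19, 10, -0.15, -1.9, -0.7]
    - [0, -28, -19, 11, -0.15, -1.9, -0.7]
    - [0, 0, 0, 0, 0, 0, 0]
    - [0, 0, 0, 0, 0, 0, 0]

```text
clock: 2.05
eef_pos: [0.4859, 0.1897, 0.2513]
tool_rot: [0.052, 0.975, -0.012, 0.214]
ft_force: [-0.1, -0.0, -1.0]
grip_width: -0.0
grasp_force: 0.0
```

```bash
python3 - <<'E'
from h import *
M,o=block_T(*BLK); err(tool_on_block(),M@[-.02,0,.14]+o)
W=cal('wrist'); im=bot.camera('wrist'); W2=cal('wrist'); print(W[1]-W2[1], M.T@(W[1]-o), W[0][0,0])
# overlay model
v=im.copy()
for f,c in [((-58,40,0),(0,0,255)),((-58,-40,0),(0,0,255)),((42,40,0),(0,0,255)),((42,-40,0),(0,0,255)),((24,15,46),(0,255,0)),((24,-15,46),(0,255,0)),((-19,26,5),(255,0,0)),((-19,-26,5),(255,0,0))]:
    u=proj(W,M@np.array(f)/1e3+o)[0]; print(f,u.round(1)); cv2.drawMarker(v,tuple(int(x) for x in u.round()),c,cv2.MARKER_CROSS,9,1)
cv2.imwrite('pics/w1.png',v)
E
```

```text
t 2.05 err tool mm [-0.1  0.6 -1.1] rot [ 0.01 -0.28  0.11] F [-0.1 -0.  -1. ] grip -0.0 0.0
[ 4.97473061e-04 -7.13408913e-04 -5.96458551e-05] [-0.08780254 -0.00181388  0.27364127] 359.039563199857
(-58, 40, 0) [374.8 134.9]
(-58, -40, 0) [269.1 134.5]
(42, 40, 0) [369.5 256. ]
(42, -40, 0) [273.2 255.7]
(24, 15, 46) [343.4 261. ]
(24, -15, 46) [300.2 260.9]
(-19, 26, 5) [355.4 186.4]
(-19, -26, 5) [288.1 186.1]
```

View pics/w1.png

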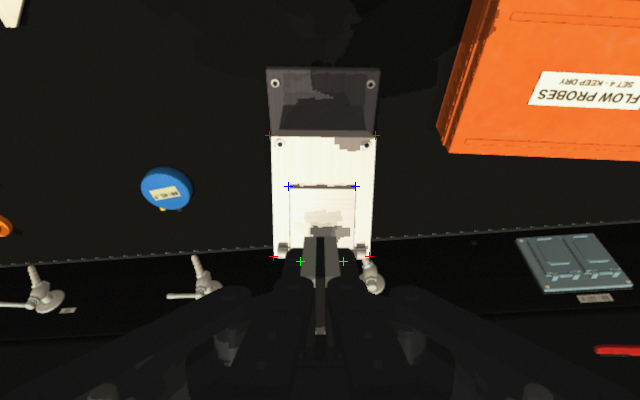

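The model overlay agrees with the wrist view to about 1–2 px (flap edge at row 186, block edges at columns 270 and 375). I go down to the lever and push.

Request:
move_arm:
  deltas:
    - [0, -5, 0, 24, 0, 0, 0]
    - [0, -5, 0, 24, 0, 0, 0]
    - [0, -5, 0, 24, 0, 0, 0]
    - [0, -5, 0, 23, 0, 0, 0]
    - [0, 0, 0, 0, 0, 0, 0]

```text
clock: 2.52
eef_pos: [0.542, 0.1855, 0.1693]
tool_rot: [0.049, 0.976, -0.013, 0.211]
ft_force: [0.2, 0.7, -0.1]
grip_width: -0.0002
grasp_force: 0.0
```

Request:
move_arm:
  deltas:
    - [0, -5, 0, 0, 0, 0, 0]
    - [0, -5, 0, 0, 0, 0, 0]
    - [0, -5, 0, 0, 0, 0, 0]
    - [0, -5, 0, 0, 0, 0, 0]
    - [0, -5, 0, 0, 0, 0, 0]
    - [0, -5, 0, 1, 0, 0, 0]

```text
clock: 3.02
eef_pos: [0.5713, 0.1829, 0.1867]
tool_rot: [0.05, 0.975, -0.011, 0.215]
ft_force: [-0.9, -0.0, 1.5]
grip_width: 0.0002
grasp_force: 0.9
```

Request:
move_arm:
  deltas:
    - [0, -5, 0, 1, 0, 0, 0]
    - [0, -5, 0, 1, 0, 0, 0]
    - [0, -5, 0, 2, 0, 0, 0]
    - [0, -5, 0, 2, 0, 0, 0]
    - [0, -5, 0, 2, 0, 0, 0]
    - [0, -4, 0, 2, 0, 0, 0]
    - [0, 0, 0, 0, 0, 0, 0]

```text
clock: 3.6
eef_pos: [0.6026, 0.1792, 0.1887]
tool_rot: [0.051, 0.975, -0.011, 0.215]
ft_force: [0.3, 1.2, 1.8]
grip_width: -0.0003
grasp_force: 0.6
```

```bash
python3 - <<'E'
from h import *
M,o=block_T(*BLK); b=bot.get_obs(); print(M.T@(b['eef_pos']-o),b['ft_force'])
a=bot.camera('scene');w=bot.camera('wrist')
cv2.imwrite('pics/f1.png',np.vstack([cv2.resize(a[80:205,200:360],(640,500))]))
E
```

```text
[0.05954755 0.0015368  0.0326255 ] [0.27819436 1.17141411 1.8459241 ]
```

View pics/f1.png

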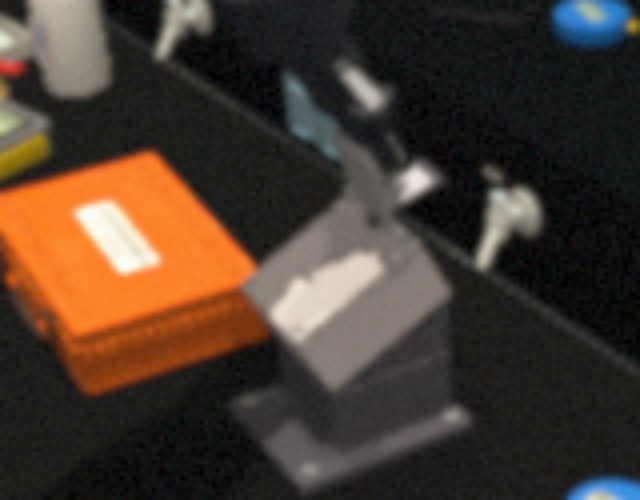

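The flap's plate now stands up (around 370,180) and is past the snap point. I retract upward, and slightly up the slope, away from it.

Request:
move_arm:
  deltas:
    - [0, -3, 0, -12, 0, 0, 0]
    - [0, -2, 0, -20, 0, 0, 0]
    - [0, 0, 0, -30, 0, 0, 0]
    - [0, 6, 0, -35, 0, 0, 0]
    - [0.4, 35, 0, 0, 0, 0, 0]
    - [0.6, 35, 0, 0, 0, 0, 0]
    - [0.6, 35, 0, 0, 0, 0, 0]
    - [0.6, 20, 0, 0, 0, 0, 0]
    - [0.6, 0, 0, 0, 0, 0, 0]

```text
clock: 4.45
eef_pos: [0.4413, 0.1941, 0.2201]
tool_rot: [0.048, 0.976, -0.013, 0.21]
ft_force: [-0.3, -1.2, 0.4]
grip_width: 0.0514
grasp_force: 0.0
```

```bash
python3 - <<'E'
from h import *
M,o=block_T(*BLK); b=bot.get_obs(); print(b['clock'],M.T@(b['eef_pos']-o),b['ft_force'])
W=cal('wrist'); im=bot.camera('wrist')
for f in [(-58,40,0),(-58,-40,0),(42,40,0),(42,-40,0),(0,0,0)]: print(f,proj(W,M@np.array(f)/1e3+o)[0].round(1))
u=proj(W,o)[0]; x0=int(u[0])-80;y0=int(u[1])-60; print('crop',x0,y0)
cv2.imwrite('pics/w2raw.png',im)
cv2.imwrite('pics/w2.png',cv2.resize(im[max(y0,0):y0+120,x0:x0+160],None,fx=5,fy=5,interpolation=cv2.INTER_CUBIC))
for r in bot.outline_of('flap','wrist')[:2]: print(r['conf'],r['rect'])
E
```

```text
4.45 [-0.07403335 -0.00108853  0.12952579] [-0.26671852 -1.19109063  0.43587149]
(-58, 40, 0) [374.2 208. ]
(-58, -40, 0) [270.6 206.9]
(42, 40, 0) [368.2 321.1]
(42, -40, 0) [273.5 320.1]
(0, 0, 0) [321.5 275.5]
crop 241 215
0.68 [287.4, 315.4, 69.5, 47.7]
```

View pics/w2.png

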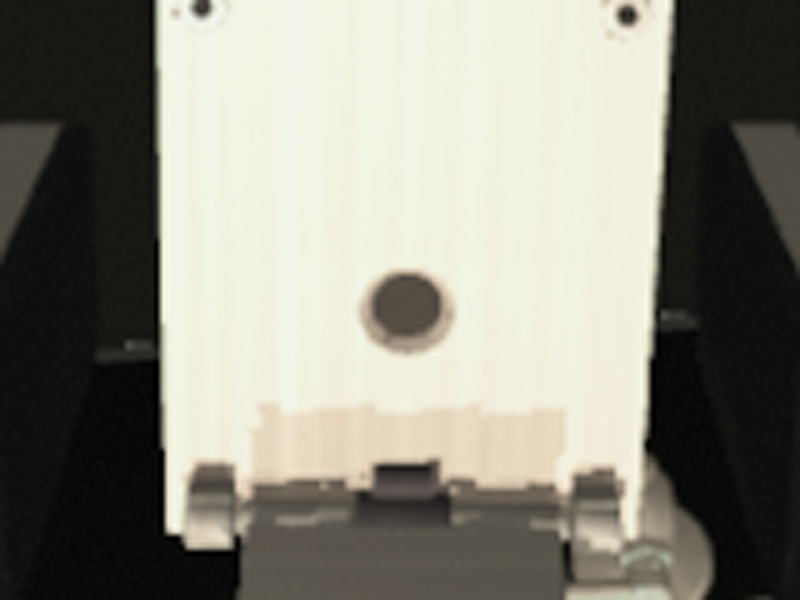

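The flap is fully open and the bore shows at about wrist pixel (322,277), roughly 1 mm from the model. I go on to the gauge, stopping short of it for a close look.

```bash
python3 - <<'E'
from h import *
im=cv2.imread('pics/w2raw.png');g=im[260:295,300:345].max(2)
g=cv2.resize(g,None,fx=4,fy=4,interpolation=cv2.INTER_CUBIC)
m=(g<215).astype(np.uint8); n,l,s,c=cv2.connectedComponentsWithStats(m)
for i in range(1,n):
    if s[i,4]>500: print(s[i],(c[i]+.5)/4-.5+[300,260])
plan(np.diag([-1,1,-1.]),[.50,-.274,.22],0.6)
E
```

```text
[  52   36   76   69 3905] [321.81795775 277.07685659]
[0.6, -6.4, -33.0, 3.3, -0.09, 1.76, -0.41],
[0.6, -6.3, -33.0, 3.0, -0.09, 1.76, -0.41],
[0.6, -6.2, -33.1, 2.8, -0.09, 1.76, -0.41],
[0.6, -6.0, -33.1, 2.5, -0.09, 1.76, -0.41],
[0.6, -5.8, -33.2, 2.3, -0.09, 1.76, -0.41],
[0.6, -5.7, -33.2, 2.1, -0.09, 1.76, -0.41],
[0.6, -5.5, -33.2, 1.8, -0.09, 1.76, -0.41],
[0.6, -5.3, -33.3, 1.6, -0.09, 1.76, -0.41],
[0.6, -5.1, -33.3, 1.4, -0.09, 1.76, -0.41],
[0.6, -4.9, -33.4, 1.2, -0.09, 1.76, -0.41],
[0.6, -4.7, -33.4, 1.0, -0.09, 1.76, -0.41],
[0.6, -4.5, -33.4, 0.8, -0.09, 1.76, -0.41],
[0.6, -4.3, -33.5, 0.6, -0.09, 1.76, -0.41],
[0.6, -4.1, -33.5, 0.4, -0.09, 1.76, -0.41],
```

Request:
move_arm:
  deltas:
    - [0.6, -6, -33, 3, -0.1, 1.8, -0.4]
    - [0.6, -6, -33, 3, -0.1, 1.8, -0.4]
    - [0.6, -6, -33, 3, -0.1, 1.8, -0.4]
    - [0.6, -6, -33, 2.5, -0.1, 1.8, -0.4]
    - [0.6, -6, -33, 2.5, -0.1, 1.8, -0.4]
    - [0.6, -5.5, -33, 2, -0.1, 1.8, -0.4]
    - [0.6, -5.5, -33, 2, -0.1, 1.8, -0.4]
    - [0.6, -5.5, -33, 1.5, -0.1, 1.8, -0.4]
    - [0.6, -5, -33, 1.5, -0.1, 1.8, -0.4]
    - [0.6, -5, -34, 1, -0.1, 1.8, -0.4]

```text
clock: 5.38
eef_pos: [0.4854, -0.1422, 0.2213]
tool_rot: [0.016, 0.998, -0.003, 0.059]
ft_force: [0.2, -0.3, 0.6]
grip_width: 0.0513
grasp_force: 0.0
```

Request:
move_arm:
  deltas:
    - [0.6, -5, -33, 1, -0.1, 1.8, -0.4]
    - [0.6, -4.5, -34, 1, -0.1, 1.8, -0.4]
    - [0.6, -4, -34, 0.5, -0.1, 1.6, -0.4]
    - [0.6, -4, -34, 0.5, -0.1, 1.6, -0.4]
    - [0.6, 0, 0, 0, 0, 0, 0]
    - [0.6, 0, 0, 0, 0, 0, 0]

```text
clock: 5.88
eef_pos: [0.4999, -0.2775, 0.2178]
tool_rot: [0.003, 1.0, 0.001, -0.001]
ft_force: [0.0, 0.1, 0.4]
grip_width: 0.051
grasp_force: 0.0
```

```bash
python3 - <<'E'
from h import *
err(np.diag([-1,1,-1.]),[.50,-.274,.22])
W=cal('wrist'); im=bot.camera('wrist'); cv2.imwrite('pics/w3raw.png',im); v=im.copy()
G=(.562,-.274)
for z,r in ((.088,.02),(.128,.011),(.137,.007)):
    a=np.linspace(0,2*np.pi,40); P=np.c_[G[0]+r*np.cos(a),G[1]+r*np.sin(a),0*a+z]
    cv2.polylines(v,[proj(W,P).round().astype(int)],True,(0,0,255) if r<.015 else (0,160,0),1); print(z,proj(W,[*G,z]))
u=proj(W,[*G,.1])[0].astype(int); x0,y0=max(u[0]-64,0),min(max(u[1]-48,0),304)
print('crop',x0,y0); cv2.imwrite('pics/w3.png',cv2.resize(v[y0:y0+96,x0:x0+128],None,fx=6,fy=6,interpolation=cv2.INTER_CUBIC))
for r in bot.outline_of('gauge','wrist')[:2]: print(r['conf'],r['rect'])
E
```

```text
t 5.88 err tool mm [-0.1  3.5 -2.2] rot [ 0.15 -0.07 -0.39] F [0.  0.1 0.4] grip 0.051 0.0
0.088 [[325.64742947 260.03264727]]
0.128 [[326.66064362 285.7273697 ]]
0.137 [[326.93294167 292.632744  ]]
crop 261 218
0.97 [308.6, 297.5, 34.1, 64.2]
0.77 [300.4, 238.9, 51.7, 63.9]
```

View pics/w3.png

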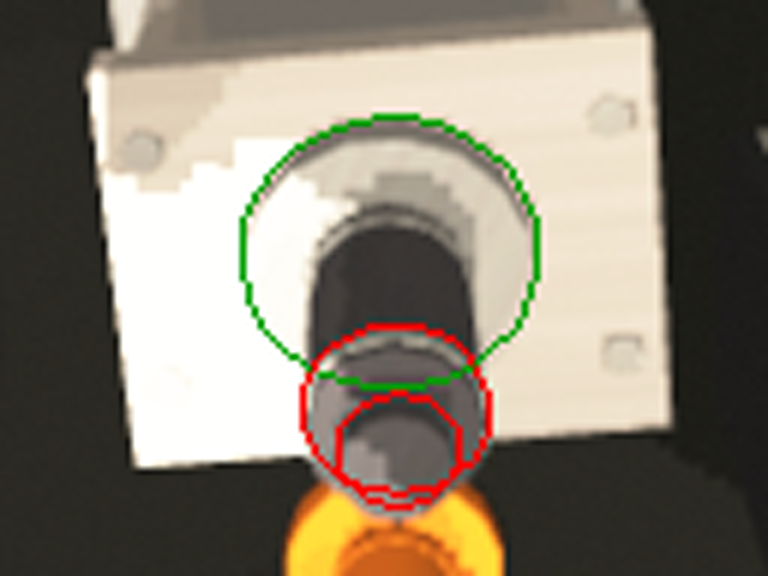

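The gauge stands at about x 0.5635, y −0.274, which is 1.5 mm beyond the first estimate. The foot ring is at crop (392,255). Approach and grasp.

Request:
move_arm:
  deltas:
    - [0.6, -32, 2, 0, 0, 0, 0]
    - [0.6, -31.5, 1.5, 0, 0, 0, 0]
    - [0.6, 0, 0, 30, 0, 0, 0]
    - [0.6, 0, 0, 30, 0, 0, 0]
    - [0.6, 0, 0, 30, 0, 0, 0]
    - [0.6, 0, 0, 26, 0, 0, 0]
    - [0.6, 0, 0, 0, 0, 0, 0]

```text
clock: 6.57
eef_pos: [0.5588, -0.2676, 0.0974]
tool_rot: [0.0, 1.0, 0.004, -0.005]
ft_force: [0.5, 0.6, -0.6]
grip_width: 0.0516
grasp_force: 0.0
```

```bash
python3 - <<'E'
from h import *
err(np.diag([-1,1,-1.]),[.5635,-.274,.102])
E
```

```text
t 6.57 err tool mm [-4.6 -6.4 -4.7] rot [ 0.41 -0.6  -0.04] F [ 0.5  0.6 -0.6] grip 0.0516 0.0
```

Request:
move_arm:
  deltas:
    - [0.6, 0, 0, 0, 0, 0, 0]
    - [0.6, 0, 0, 0, 0, 0, 0]

```text
clock: 6.73
eef_pos: [0.5636, -0.2707, 0.1052]
tool_rot: [0.001, 1.0, 0.001, 0.001]
ft_force: [1.0, -0.1, -0.1]
grip_width: 0.0512
grasp_force: 0.0
```

```bash
python3 - <<'E'
from h import *
err(np.diag([-1,1,-1.]),[.5635,-.274,.102])
W=cal('wrist'); im=bot.camera('wrist'); v=im.copy();err(np.diag([-1,1,-1.]),[.5635,-.274,.102])
G=(.5635,-.274)
for z,r in ((.088,.02),(.128,.011),(.137,.007)):
    a=np.linspace(0,2*np.pi,40); P=np.c_[G[0]+r*np.cos(a),G[1]+r*np.sin(a),0*a+z]
    cv2.polylines(v,[proj(W,P).round().astype(int)],True,(0,0,255) if r<.015 else (0,160,0),1)
cv2.imwrite('pics/w4.png',cv2.resize(v[200:400,180:460],None,fx=2.8,fy=2.8,interpolation=cv2.INTER_CUBIC))
E
```

```text
t 6.73 err tool mm [ 0.1 -3.3  3.2] rot [ 0.07  0.1  -0.1 ] F [ 1.  -0.1 -0.1] grip 0.0512 0.0
t 6.78 err tool mm [ 0.6 -2.8  3.8] rot [ 0.02  0.18 -0.11] F [0.3 0.3 1.3] grip 0.0516 0.0
```

View pics/w4.png

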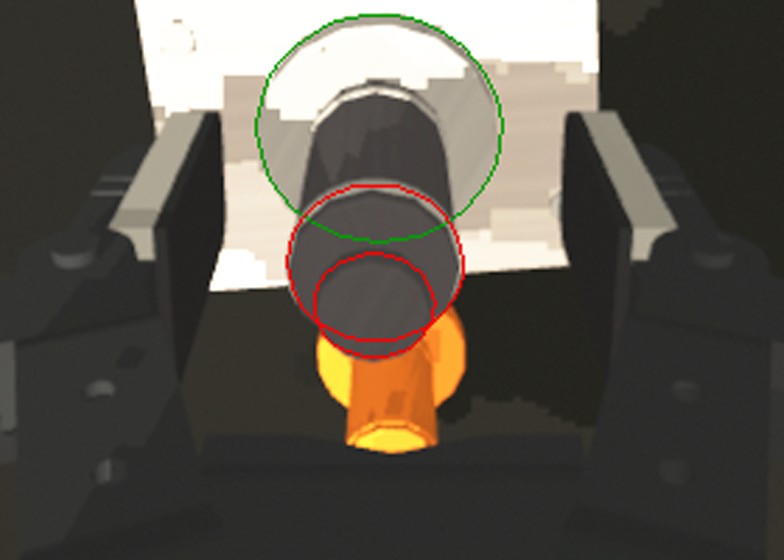

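The overlay now fits the gauge, and the fingers straddle it 3 mm off centre. I correct that and close.

Request:
move_arm:
  deltas:
    - [0.6, 0.5, -3, 3, 0, 0, 0]
    - [0.6, 0, 0, 0, 0, 0, 0]
    - [0.6, 0, 0, 0, 0, 0, 0]
    - [0.6, 0, 0, 0, 0, 0, 0]

```text
clock: 7.12
eef_pos: [0.5622, -0.2743, 0.1006]
tool_rot: [0.002, 1.0, 0.001, -0.0]
ft_force: [0.4, 1.0, -0.3]
grip_width: 0.0509
grasp_force: 0.0
```

Request:
move_arm:
  deltas:
    - [0.1, 0, 0, 0, 0, 0, 0]
    - [0.1, 0, 0, 0, 0, 0, 0]
    - [0.1, 0, 0, 0, 0, 0, 0]
    - [0.1, 0, 0, 0, 0, 0, 0]
    - [0.1, 0, 0, 0, 0, 0, 0]
    - [0.1, 0, 0, 0, 0, 0, 0]

```text
clock: 7.62
eef_pos: [0.5621, -0.2738, 0.1001]
tool_rot: [0.001, 1.0, 0.001, -0.0]
ft_force: [-1.0, 1.3, 2.5]
grip_width: 0.0208
grasp_force: 58.8
```

```bash
python3 - <<'E'
from h import *
err(np.diag([-1,1,-1.]),[.5635,-.274,.102])
E
```

```text
t 7.62 err tool mm [-1.4 -0.1 -1.9] rot [ 0.14 -0.05 -0.15] F [-1.   1.3  2.5] grip 0.0208 58.8
```

Grasp is firm (21 mm wide, 59 N). Lift, then plan the transfer.

Request:
move_arm:
  deltas:
    - [0.1, 0, 0, -10, 0, 0, 0]
    - [0.1, 0, 0, -30, 0, 0, 0]
    - [0.1, 0, 0, -35, 0, 0, 0]
    - [0.1, 0, 0, -35, 0, 0, 0]
    - [0.1, 0, 0, -35, 0, 0, 0]
    - [0.1, 0, 0, 0, 0, 0, 0]
    - [0.1, 0, 0, 0, 0, 0, 0]

```text
clock: 8.2
eef_pos: [0.5633, -0.275, 0.2479]
tool_rot: [0.001, 1.0, -0.0, 0.002]
ft_force: [-0.3, 0.3, -3.7]
grip_width: 0.0205
grasp_force: 60.3
```

```bash
python3 - <<'E'
from h import *
M,o=block_T(*BLK); p=M@[-.03,0,.115]+o; print(p); err(tool_on_block(),p); plan(tool_on_block(),p,0.1,18)
E
```

```text
[0.48715125 0.19016945 0.22554685]
t 8.2 err tool mm [ 77.6 465.   21.9] rot [  1.31 -24.74   5.93] F [-0.3  0.3 -3.7] grip 0.0205 60.3
[0.1, 4.3, 25.8, 1.2, 0.07, -1.37, 0.33],
[0.1, 4.5, 25.8, 1.1, 0.07, -1.37, 0.33],
[0.1, 4.7, 25.8, 0.9, 0.07, -1.37, 0.33],
[0.1, 4.8, 25.8, 0.8, 0.07, -1.37, 0.33],
[0.1, 5.0, 25.7, 0.6, 0.07, -1.37, 0.33],
[0.1, 5.2, 25.7, 0.5, 0.07, -1.37, 0.33],
[0.1, 5.3, 25.7, 0.3, 0.07, -1.37, 0.33],
[0.1, 5.5, 25.6, 0.2, 0.07, -1.37, 0.33],
[0.1, 5.6, 25.6, 0.0, 0.07, -1.37, 0.33],
[0.1, 5.8, 25.6, -0.2, 0.07, -1.37, 0.33],
[0.1, 5.9, 25.5, -0.3, 0.07, -1.37, 0.33],
[0.1, 6.0, 25.5, -0.5, 0.07, -1.37, 0.33],
[0.1, 6.2, 25.5, -0.7, 0.07, -1.37, 0.33],
[0.1, 6.3, 25.4, -0.9, 0.07, -1.37, 0.33],
[0.1, 6.4, 25.4, -1.1, 0.07, -1.37, 0.33],
[0.1, 6.5, 25.4, -1.2, 0.07, -1.37, 0.33],
[0.1, 6.7, 25.3, -1.4, 0.07, -1.37, 0.33],
[0.1, 6.8, 25.3, -1.6, 0.07, -1.37, 0.33],
```

Request:
move_arm:
  deltas:
    - [0.1, 4.5, 26, 1, 0.1, -1.4, 0.3]
    - [0.1, 4.5, 26, 1, 0.1, -1.4, 0.3]
    - [0.1, 4.5, 26, 1, 0.1, -1.4, 0.3]
    - [0.1, 5, 26, 1, 0.1, -1.4, 0.3]
    - [0.1, 5, 26, 0.5, 0.1, -1.4, 0.3]
    - [0.1, 5, 26, 0.5, 0.1, -1.4, 0.3]
    - [0.1, 5.5, 26, 0, 0.1, -1.4, 0.3]
    - [0.1, 5.5, 26, 0, 0, -1.4, 0.3]
    - [0.1, 5.5, 26, 0, 0, -1.4, 0.4]
    - [0.1, 6, 26, 0, 0, -1.4, 0.4]

```text
clock: 9.03
eef_pos: [0.5166, -0.012, 0.2306]
tool_rot: [0.029, 0.992, -0.005, 0.119]
ft_force: [0.2, 0.1, -2.4]
grip_width: 0.0203
grasp_force: 60.2
```

Request:
move_arm:
  deltas:
    - [0.1, 6, 25, 0, 0.1, -1.4, 0.3]
    - [0.1, 6, 25, -0.5, 0.1, -1.4, 0.3]
    - [0.1, 6, 25, -0.5, 0.1, -1.4, 0.3]
    - [0.1, 6.5, 25, -1, 0.1, -1.4, 0.3]
    - [0.1, 6.5, 25, -1, 0.1, -1.3, 0.4]
    - [0.1, 6.5, 25, -1, 0.1, -1.3, 0.4]
    - [0.1, 6.5, 25, -1.5, 0, -1.3, 0.4]
    - [0.1, 6.5, 25, -1.5, 0, -1.2, 0.4]
    - [0.1, 0, 0, 0, 0, 0, 0]
    - [0.1, 0, 0, 0, 0, 0, 0]

```text
clock: 9.87
eef_pos: [0.4824, 0.1908, 0.2203]
tool_rot: [0.051, 0.976, -0.011, 0.211]
ft_force: [-0.3, -0.4, -2.3]
grip_width: 0.0203
grasp_force: 60.3
```

Request:
move_arm:
  deltas:
    - [0.1, 0, 0, 0, 0, 0, 0]
    - [0.1, 0, 0, 0, 0, 0, 0]

```text
clock: 10.03
eef_pos: [0.4842, 0.1891, 0.222]
tool_rot: [0.054, 0.976, -0.01, 0.212]
ft_force: [0.3, 0.2, -2.0]
grip_width: 0.0204
grasp_force: 60.3
```

```bash
python3 - <<'E'
from h import *
M,o=block_T(*BLK); p=M@[-.03,0,.115]+o; err(tool_on_block(),p)
W=cal('wrist'); im=bot.camera('wrist'); v=im.copy(); cv2.imwrite('pics/w5raw.png',im)
err(tool_on_block(),p)
for f in [(1.4,.3,0),(-58,40,0),(-58,-40,0)]:
    u=proj(W,M@np.array(f)/1e3+o)[0]; print(f,u.round(1)); cv2.drawMarker(v,tuple(int(x) for x in u.round()),(0,0,255),cv2.MARKER_CROSS,9,1)
cv2.imwrite('pics/w5.png',cv2.resize(v[150:400,180:460],None,fx=2.4,fy=2.4,interpolation=cv2.INTER_CUBIC))
E
```

```text
t 10.03 err tool mm [-4.   1.4 -2.1] rot [ 0.1  -0.46 -0.13] F [ 0.3  0.2 -2. ] grip 0.0204 60.3
t 10.08 err tool mm [-3.6  1.4 -1.9] rot [ 0.11 -0.42 -0.17] F [ 0.4 -0.2 -1.5] grip 0.0209 60.3
(1.4, 0.3, 0) [323.1 238.5]
(-58, 40, 0) [380.1 159.2]
(-58, -40, 0) [265.5 159.3]
```

View pics/w5.png

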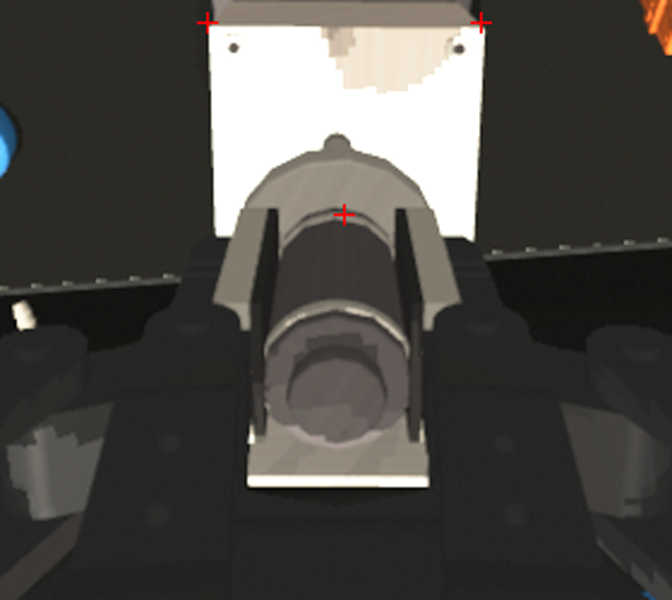

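```bash
python3 - <<'E'
from h import *
M,o=block_T(*BLK); W=cal('wrist'); b=bot.get_obs(); Rt=R.from_quat(b['tool_rot']).as_matrix(); e=np.array(b['eef_pos'])
im=cv2.imread('pics/w5raw.png'); v=im.copy()
for z,r in ((75,4),(20,20),(12,20),(-28,11),(-37,7)):
    a=np.linspace(0,2*np.pi,40); P=(Rt@(np.c_[-1.4+r*np.cos(a),0+r*np.sin(a),0*a+z]/1e3).T).T+e
    q=proj(W,P); print(z,q.min(0).round(1),q.max(0).round(1)); cv2.polylines(v,[(q*16).round().astype(int)],True,(0,0,255),1,cv2.LINE_AA,4)
cv2.imwrite('pics/w6.png',cv2.resize(v[190:350,250:390],None,fx=3.7,fy=3.7,interpolation=cv2.INTER_CUBIC))
p=M@[0,.0003,.098]+o; err(tool_on_block(),p)
E
```

```text
75 [314.9 203.6] [327.9 216. ]
20 [279.1 206.3] [364.6 285.2]
12 [277.2 212. ] [366.8 294.2]
-28 [290.2 276.9] [355.2 333.9]
-37 [300.6 303. ] [345.2 341.6]
t 10.08 err tool mm [-33.7   1.8  14.9] rot [ 0.11 -0.42 -0.17] F [ 0.4 -0.2 -1.5] grip 0.0209 60.3
```

View pics/w6.png

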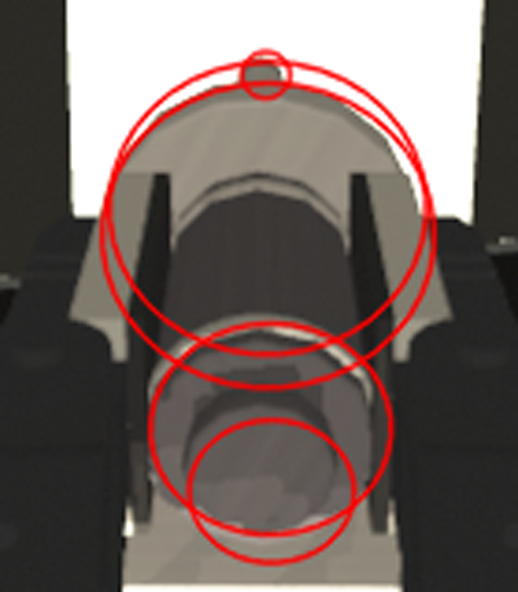

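The rod tip peeks out under the foot at about (321,207). The gauge sits about 0.6 mm sideways from the model, so I allow for that and move to above the bore.

Request:
move_arm:
  deltas:
    - [0.1, -8, 0.6, 4, 0, -0.4, 0]
    - [0.1, -9, 0.6, 4, 0, 0, -0.2]
    - [0.1, -8, 0.6, 4, 0.1, 0, 0]
    - [0.1, -8, 0.6, 3, 0, 0, 0]
    - [0.1, 0, 0, 0, 0, 0, 0]
    - [0.1, 0, 0, 0, 0, 0, 0]
    - [0.1, 0, 0, 0, 0, 0, 0]
    - [0.1, 0, 0, 0, 0, 0, 0]

```text
clock: 10.75
eef_pos: [0.5206, 0.1887, 0.2231]
tool_rot: [0.052, 0.975, -0.011, 0.216]
ft_force: [-0.9, 0.8, -2.7]
grip_width: 0.0204
grasp_force: 60.3
```

```bash
python3 - <<'E'
from h import *
M,o=block_T(*BLK); p=M@[-.0005,.0009,.098]+o; err(tool_on_block(),p)
E
```

```text
t 10.75 err tool mm [-0.2 -1.3  0.6] rot [0.09 0.01 0.11] F [-0.9  0.8 -2.7] grip 0.0204 60.3
```

Request:
move_arm:
  deltas:
    - [0.1, 0, -1, 5, 0, 0, 0]
    - [0.1, 0, 0, 5, 0, 0, 0]
    - [0.1, 0, 0, 5, 0, 0, 0]
    - [0.1, 0, 0, 3, 0, 0, 0]
    - [0.1, 0, 0, 0, 0, 0, 0]
    - [0.1, 0, 0, 0, 0, 0, 0]
    - [0.1, 0, 0, 0, 0, 0, 0]

```text
clock: 11.33
eef_pos: [0.5285, 0.1871, 0.207]
tool_rot: [0.052, 0.975, -0.011, 0.217]
ft_force: [0.1, 0.3, -2.0]
grip_width: 0.0205
grasp_force: 60.3
```

```bash
python3 - <<'E'
from h import *
M,o=block_T(*BLK); p=M@[-.0005,.0009,.080]+o; err(tool_on_block(),p)
W=cal('wrist'); im=bot.camera('wrist'); a=bot.camera('scene')
cv2.imwrite('pics/w7.png',np.hstack([cv2.resize(im[170:290,250:390],(560,480)),cv2.resize(a[105:185,250:290],(240,480),interpolation=cv2.INTER_CUBIC)]))
err(tool_on_block(),p)
E
```

```text
t 11.33 err tool mm [ 0.3 -0.5  0.7] rot [0.1  0.05 0.09] F [ 0.1  0.3 -2. ] grip 0.0205 60.3
t 11.43 err tool mm [ 0.4 -0.6  0.9] rot [0.12 0.07 0.09] F [-0.2  0.2 -2.7] grip 0.0208 60.3
```

View pics/w7.png

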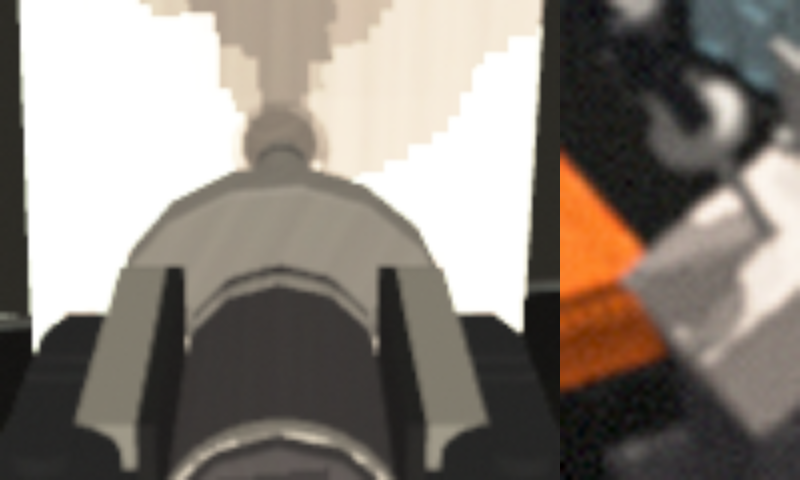

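The tip is right at the bore and lines up sideways (both at column 320). I check the fit along the slope numerically.

```bash
python3 - <<'E'
from h import *
M,o=block_T(*BLK); W=cal('wrist'); K,p,Mc=W; print(M.T@(p-o))
def onz(uv,z):
    d=M.T@(Mc@np.linalg.solve(K,[*uv,1])); q=M.T@(p-o); return ((q+d*(z-q[2])/d[2])*1e3).round(1)
print('bore near edge',onz((320.2,195),0),'sides',onz((308.5,206),0),onz((332,206),0))
for z in(.003,.006,.009): print('rod tip near edge',z,onz((320.5,207),z), 'sides',onz((315.8,211),z),onz((325.5,211),z))
E
```

```text
[-6.85542832e-02 -1.24590058e-05  2.15268314e-01]
bore near edge [-6.3  0.9  0. ] sides [ 0.9 -6.5  0. ] [0.9 8.3 0. ]
rod tip near edge 0.003 [0.6 1.1 3. ] sides [ 3.2 -1.8  3. ] [3.2 4.2 3. ]
rod tip near edge 0.006 [-0.4  1.1  6. ] sides [ 2.2 -1.8  6. ] [2.2 4.2 6. ]
rod tip near edge 0.009 [-1.4  1.1  9. ] sides [ 1.2 -1.8  9. ] [1.1 4.1 9. ]
```

Request:
move_arm:
  deltas:
    - [0.1, 2, 0, 0, 0, 0, 0]
    - [0.1, 0, 0, 4, 0, 0, 0]
    - [0.1, 0, 0, 4, 0, 0, 0]
    - [0.1, 0, 0, 4, 0, 0, 0]
    - [0.1, 0, 0, 4, 0, 0, 0]
    - [0.1, 0, 0, 4, 0, 0, 0]
    - [0.1, 0, 0, 0, 0, 0, 0]
    - [0.1, 0, 0, 0, 0, 0, 0]
    - [0.1, 0, 0, 0, 0, 0, 0]

```text
clock: 12.18
eef_pos: [0.5352, 0.1863, 0.188]
tool_rot: [0.052, 0.975, -0.011, 0.217]
ft_force: [0.2, -0.1, -3.3]
grip_width: 0.0206
grasp_force: 60.3
```

```bash
python3 - <<'E'
from h import *
M,o=block_T(*BLK); b=bot.get_obs(); print(M.T@(b['eef_pos']-o)*1e3, M.T@b['ft_force'],b['ft_torque'])
W=cal('wrist'); im=bot.camera('wrist'); cv2.imwrite('pics/w8.png',cv2.resize(im[150:290,230:410],None,fx=4,fy=4,interpolation=cv2.INTER_CUBIC))
E
```

```text
[-2.20853868  1.35899742 60.64791121] [-1.23281853 -0.09911032 -3.03480323] [0.04254743 0.62595099 0.03599514]
```

View pics/w8.png

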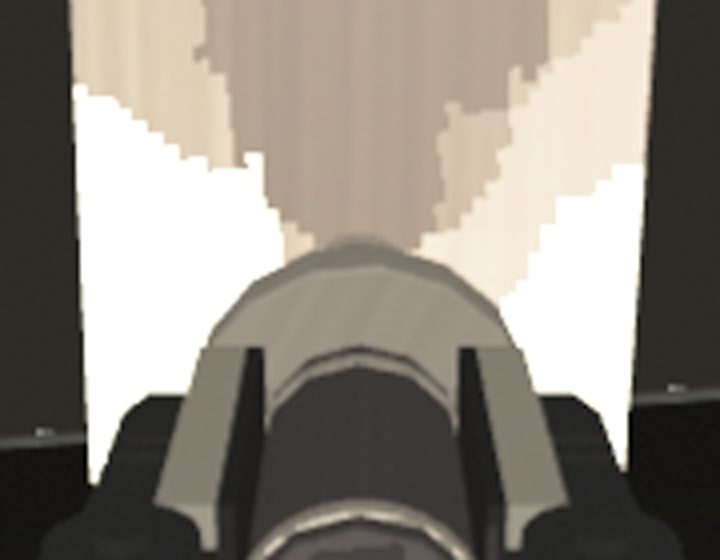

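The mouth is now covered, with no push-back at 15 mm depth, so the rod is in the bore. I've used up the picture allowance (one view over), so from here I go by force and pose. Continue down.

Request:
move_arm:
  deltas:
    - [0.1, 0, 0, 4, 0, 0, 0]
    - [0.1, 0, 0, 4, 0, 0, 0]
    - [0.1, 0, 0, 4, 0, 0, 0]
    - [0.1, 0, 0, 4, 0, 0, 0]
    - [0.1, 0, 0, 4, 0, 0, 0]
    - [0.1, 0, 0, 0, 0, 0, 0]
    - [0.1, 0, 0, 0, 0, 0, 0]

```text
clock: 12.82
eef_pos: [0.5434, 0.1853, 0.1694]
tool_rot: [0.052, 0.975, -0.011, 0.216]
ft_force: [-0.3, -0.4, -3.0]
grip_width: 0.0209
grasp_force: 60.3
```

```bash
cat > st.py <<'E'
from h import *
M,o=block_T(*BLK); b=bot.get_obs(); print(b['clock'],(M.T@(b['eef_pos']-o)*1e3).round(1), 'Fblk',(M.T@b['ft_force']).round(1),'Tblk',(M.T@b['ft_torque']).round(2),'rot',(R.from_quat(b['tool_rot']).inv()*R.from_matrix(tool_on_block())).as_rotvec(degrees=True).round(2),b['grip_width'])
E
python3 st.py
```

```text
12.8167 [-2.6  1.2 40.2] Fblk [-1.5 -0.4 -2.6] Tblk [0.01 0.61 0.03] rot [0.07 0.   0.1 ] 0.020893799229527953
```

Request:
move_arm:
  deltas:
    - [0.1, 0, 0, 4, 0, 0, 0]
    - [0.1, 0, 0, 4, 0, 0, 0]
    - [0.1, 0, 0, 4, 0, 0, 0]
    - [0.1, 0, 0, 0, 0, 0, 0]
    - [0.1, 0, 0, 0, 0, 0, 0]

```text
clock: 13.23
eef_pos: [0.5485, 0.1848, 0.1586]
tool_rot: [0.052, 0.975, -0.011, 0.216]
ft_force: [0.5, -0.1, -2.4]
grip_width: 0.0203
grasp_force: 60.6
```

```bash
python3 st.py
```

```text
13.2333 [-2.5  1.3 28.3] Fblk [-0.5 -0.  -2.4] Tblk [-0.03  0.68  0.02] rot [0.08 0.01 0.1 ] 0.02030924745228183
```

Request:
move_arm:
  deltas:
    - [0.1, 0, 0, 3, 0, 0, 0]
    - [0.1, 0, 0, 0, 0, 0, 0]
    - [0.1, 0, 0, 0, 0, 0, 0]

```text
clock: 13.48
eef_pos: [0.5497, 0.1847, 0.156]
tool_rot: [0.052, 0.975, -0.011, 0.216]
ft_force: [-0.4, -0.5, -2.8]
grip_width: 0.0205
grasp_force: 60.6
```

```bash
python3 st.py
```

```text
13.4833 [-2.5  1.3 25.4] Fblk [-1.5 -0.5 -2.4] Tblk [ 0.05  0.67 -0.02] rot [0.09 0.03 0.1 ] 0.020538660514872697
```

Request:
move_arm:
  deltas:
    - [0.1, 0, 0, 2, 0, 0, 0]
    - [0.1, 0, 0, 0, 0, 0, 0]
    - [0.1, 0, 0, 0, 0, 0, 0]

```text
clock: 13.73
eef_pos: [0.5506, 0.1847, 0.1543]
tool_rot: [0.052, 0.975, -0.011, 0.216]
ft_force: [-1.0, -0.5, -1.7]
grip_width: 0.0207
grasp_force: 60.6
```

```bash
python3 st.py
```

```text
13.7333 [-2.4  1.4 23.5] Fblk [-1.6 -0.6 -1.1] Tblk [-0.04  0.69 -0.  ] rot [0.09 0.03 0.1 ] 0.020669396506199894
```

```bash
python3 - <<'E'
from h import *
a=cv2.imread('pics/w5raw.png');n=bot.camera('wrist');cv2.imwrite('pics/w9raw.png',n)
g=lambda im:cv2.cvtColor(im,cv2.COLOR_BGR2GRAY).astype(int)
A,N=g(a),g(n)
for r in range(262,372,4): print(r,A[r:r+4,286:362:4].mean(0).round().astype(int).tolist(),'|',N[r:r+4,286:362:4].mean(0).round().astype(int).tolist())
E
python3 st.py
```

```text
262 [77, 32, 29, 55, 56, 56, 58, 56, 56, 58, 57, 56, 56, 56, 56, 30, 32, 94, 122] | [79, 33, 30, 56, 57, 58, 58, 58, 57, 59, 59, 57, 57, 58, 58, 30, 33, 96, 126]
266 [40, 31, 34, 54, 56, 56, 57, 56, 56, 56, 57, 56, 56, 56, 56, 33, 32, 46, 122] | [41, 32, 36, 56, 57, 58, 59, 58, 57, 58, 58, 58, 57, 57, 56, 32, 32, 47, 125]
270 [32, 31, 44, 56, 56, 56, 58, 56, 56, 58, 58, 57, 56, 56, 56, 38, 30, 32, 122] | [33, 31, 44, 57, 58, 57, 59, 57, 58, 58, 58, 58, 57, 57, 56, 40, 31, 33, 125]
274 [36, 30, 50, 56, 56, 63, 85, 96, 107, 106, 95, 82, 60, 56, 55, 46, 29, 37, 135] | [37, 31, 51, 57, 58, 64, 86, 99, 110, 108, 100, 83, 62, 57, 57, 48, 31, 38, 138]
278 [42, 30, 54, 59, 91, 140, 119, 100, 83, 88, 139, 155, 135, 88, 58, 54, 30, 42, 152] | [43, 30, 55, 60, 94, 123, 120, 103, 84, 89, 108, 124, 120, 90, 59, 56, 30, 44, 154]
282 [42, 29, 58, 122, 123, 78, 72, 80, 88, 86, 77, 70, 68, 142, 119, 57, 29, 46, 152] | [43, 32, 59, 132, 94, 70, 66, 68, 72, 71, 67, 65, 65, 111, 123, 58, 30, 43, 155]
286 [42, 30, 112, 96, 78, 93, 92, 91, 90, 84, 84, 90, 92, 74, 132, 121, 30, 50, 78] | [44, 31, 116, 103,
[... 3063 characters left out ...]
 37, 38, 37, 38, 37, 38, 38] | [38, 39, 38, 38, 44, 50, 64, 72, 83, 89, 77, 67, 51, 42, 38, 39, 38, 38, 38]
362 [37, 37, 37, 38, 37, 37, 37, 37, 38, 38, 37, 37, 37, 37, 37, 37, 36, 37, 36] | [39, 38, 38, 38, 38, 38, 37, 38, 38, 38, 37, 38, 38, 38, 38, 38, 37, 37, 38]
366 [35, 35, 35, 34, 35, 35, 35, 35, 35, 35, 34, 35, 35, 35, 34, 35, 35, 34, 34] | [36, 36, 35, 36, 36, 35, 36, 36, 36, 36, 36, 36, 35, 36, 36, 35, 36, 35, 36]
370 [37, 36, 36, 38, 36, 38, 36, 37, 37, 36, 37, 37, 36, 36, 36, 36, 36, 37, 36] | [38, 38, 37, 38, 37, 37, 38, 38, 38, 38, 38, 38, 37, 36, 38, 37, 38, 37, 37]
13.7833 [-2.4  1.4 23.6] Fblk [-1.4  0.  -1.1] Tblk [-0.01  0.7  -0.06] rot [0.1  0.03 0.1 ] 0.02042450138237272
```

The numbers show the knob has moved up about 33 px against the grip. The rod is on the bottom and sliding, with roughly 3 mm left to flush. I press on gently.

Request:
move_arm:
  deltas:
    - [0.1, 0, 0, 1.5, 0, 0, 0]
    - [0.1, 0, 0, 1, 0, 0, 0]
    - [0.1, 0, 0, 0, 0, 0, 0]
    - [0.1, 0, 0, 0, 0, 0, 0]

```text
clock: 14.12
eef_pos: [0.5517, 0.1846, 0.1522]
tool_rot: [0.052, 0.975, -0.011, 0.217]
ft_force: [-1.3, -0.3, -1.6]
grip_width: 0.0209
grasp_force: 60.6
```

```bash
python3 st.py
```

```text
14.1167 [-2.3  1.4 21.1] Fblk [-1.8 -0.4 -0.9] Tblk [-0.07  0.74  0.01] rot [0.1  0.04 0.09] 0.020899268897737626
```

Request:
move_arm:
  deltas:
    - [0.1, 0, 0, 1, 0, 0, 0]
    - [0.1, 0, 0, 0, 0, 0, 0]
    - [0.1, 0, 0, 0, 0, 0, 0]

```text
clock: 14.37
eef_pos: [0.5521, 0.1845, 0.1513]
tool_rot: [0.052, 0.975, -0.011, 0.217]
ft_force: [-1.9, -0.3, -1.3]
grip_width: 0.0206
grasp_force: 60.6
```

```bash
python3 st.py
```

```text
14.3667 [-2.3  1.4 20.1] Fblk [-2.3 -0.6 -0.4] Tblk [-0.06  0.86  0.02] rot [0.1  0.05 0.09] 0.020605649741846106
```

Request:
move_arm:
  deltas:
    - [0.1, 0, 0, 1, 0, 0, 0]
    - [0.1, 0, 0, 0, 0, 0, 0]
    - [0.1, 0, 0, 0, 0, 0, 0]

```text
clock: 14.62
eef_pos: [0.5524, 0.1846, 0.1509]
tool_rot: [0.052, 0.975, -0.011, 0.217]
ft_force: [-5.1, 0.2, 2.8]
grip_width: 0.0208
grasp_force: 61.5
```

```bash
python3 st.py
```

```text
14.6167 [-2.2  1.4 19.6] Fblk [-3.5 -0.3  4.7] Tblk [-0.33  1.05  0.05] rot [0.11 0.06 0.1 ] 0.02083018693448419
```

Request:
move_arm:
  deltas:
    - [0.1, 0, 0, 1, 0, 0, 0]
    - [0.1, 0, 0, 0, 0, 0, 0]
    - [0.1, 0, 0, 0, 0, 0, 0]

```text
clock: 14.87
eef_pos: [0.5525, 0.1846, 0.1508]
tool_rot: [0.051, 0.975, -0.011, 0.217]
ft_force: [-10.7, 0.1, 10.4]
grip_width: 0.0209
grasp_force: 62.6
```

```bash
python3 st.py
```

```text
14.8667 [-2.2  1.5 19.5] Fblk [-5.2 -1.1 13.9] Tblk [-0.62  1.56  0.02] rot [0.12 0.08 0.11] 0.02087373960248349
```

The foot is on the face at 14 N, with a slight moment to one edge. I level it, relieve the side load, press to about 20 N and hold.

Request:
move_arm:
  deltas:
    - [0.1, 0.5, 0, 0.5, 0.3, 0, 0]
    - [0.1, 0, 0, 0, 0, 0, 0]
    - [0.1, 0, 0, 0, 0, 0, 0]
    - [0.1, 0, 0, 0, 0, 0, 0]

```text
clock: 15.2
eef_pos: [0.5525, 0.1847, 0.1507]
tool_rot: [0.052, 0.975, -0.013, 0.217]
ft_force: [-11.4, -1.6, 12.7]
grip_width: 0.0205
grasp_force: 62.4
```

```bash
python3 st.py
```

```text
15.2 [-2.2  1.6 19.5] Fblk [-4.7 -2.8 16.2] Tblk [-0.68  1.6   0.02] rot [-0.16  0.14  0.1 ] 0.020524411137064102
```

Request:
move_arm:
  deltas:
    - [0.1, 0.4, 0, 0.6, 0, 0, 0]
    - [0.1, 0, 0, 0, 0, 0, 0]
    - [0.1, 0, 0, 0, 0, 0, 0]
    - [0.1, 0, 0, 0, 0, 0, 0]
    - [0.1, 0, 0, 0, 0, 0, 0]
    - [0.1, 0, 0, 0, 0, 0, 0]
    - [0.1, 0, 0, 0, 0, 0, 0]
    - [0.1, 0, 0, 0, 0, 0, 0]

```text
clock: 15.87
eef_pos: [0.5525, 0.1846, 0.1507]
tool_rot: [0.052, 0.975, -0.013, 0.218]
ft_force: [-14.0, -2.0, 16.4]
grip_width: 0.0204
grasp_force: 62.9
```

```bash
python3 st.py
```

```text
15.8667 [-2.2  1.5 19.5] Fblk [-5.4 -3.5 20.7] Tblk [-0.89  1.7  -0.04] rot [-0.16  0.18  0.1 ] 0.020396079862987367
```

Request:
move_arm:
  deltas:
    - [0.1, 0, 0, 0, 0, 0, 0]
    - [0.1, 0, 0, 0, 0, 0, 0]
    - [0.1, 0, 0, 0, 0, 0, 0]
    - [0.1, 0, 0, 0, 0, 0, 0]
    - [0.1, 0, 0, 0, 0, 0, 0]
    - [0.1, 0, 0, 0, 0, 0, 0]
    - [0.1, 0, 0, 0, 0, 0, 0]
    - [0.1, 0, 0, 0, 0, 0, 0]
    - [0.1, 0, 0, 0, 0, 0, 0]

```text
clock: 16.62
eef_pos: [0.5525, 0.1847, 0.1507]
tool_rot: [0.052, 0.975, -0.013, 0.218]
ft_force: [-13.3, -2.5, 17.0]
grip_width: 0.0204
grasp_force: 62.9
```

```bash
python3 st.py
```

```text
16.6167 [-2.2  1.6 19.5] Fblk [-4.6 -3.9 20.9] Tblk [-0.9   1.7   0.01] rot [-0.16  0.18  0.1 ] 0.020396383646267988
```

Held at about 21 N for 1.4 s. I ease off, open and withdraw along the bore axis.

Request:
move_arm:
  deltas:
    - [0.1, 0, 0, -1, 0, 0, 0]
    - [0.1, 0, 0, -0.5, 0, 0, 0]
    - [0.3, 0, 0, 0, 0, 0, 0]
    - [0.5, 0, 0, 0, 0, 0, 0]
    - [0.6, 0, 0, 0, 0, 0, 0]
    - [0.6, 0, 0, 0, 0, 0, 0]
    - [0.6, 0, 0, 0, 0, 0, 0]

```text
clock: 17.2
eef_pos: [0.5522, 0.1846, 0.1493]
tool_rot: [0.052, 0.975, -0.014, 0.216]
ft_force: [0.2, -0.1, 0.5]
grip_width: 0.0512
grasp_force: 0.0
```

```bash
python3 st.py
```

```text
17.2 [-3.1  1.5 18.3] Fblk [ 0.4 -0.   0.4] Tblk [ 0.02  0.49 -0.03] rot [-0.2   0.05  0.09] 0.05116579584792387
```

Request:
move_arm:
  deltas:
    - [0.6, 0, 0, -8, 0, 0, 0]
    - [0.6, 0, 0, -15, 0, 0, 0]
    - [0.6, 0, 0, -25, 0, 0, 0]
    - [0.6, 0, 0, -30, 0, 0, 0]
    - [0.6, 0, 0, -30, 0, 0, 0]
    - [0.6, 20, 0, -10, 0, 0, 0]
    - [0.6, 20, 0, 0, 0, 0, 0]
    - [0.6, 0, 0, 0, 0, 0, 0]
    - [0.6, 0, 0, 0, 0, 0, 0]
    - [0.6, 0, 0, 0, 0, 0, 0]

```text
clock: 18.03
eef_pos: [0.467, 0.1944, 0.2401]
tool_rot: [0.052, 0.975, -0.013, 0.217]
ft_force: [0.3, 0.1, 0.5]
grip_width: 0.0515
grasp_force: 0.0
```

```bash
python3 st.py; python3 - <<'E'
from h import *
M,o=block_T(*BLK); W=cal('wrist'); im=bot.camera('wrist'); cv2.imwrite('pics/w10raw.png',im)
for q in('gauge','flap','rod'):
    for r in bot.outline_of(q,'wrist')[:2]: print(q,r['conf'],r['rect'])
B=np.array([1.2,.9])
a=np.linspace(0,2*np.pi,60)
for nm,z,r in (('foot top',8,20),('grip top',48,11),('knob top d38',74,7)):
    q=proj(W,(M@(np.c_[B[0]+r*np.cos(a),B[1]+r*np.sin(a),0*a+z]/1e3).T).T+o); print(nm,q.min(0).round(1),q.max(0).round(1))
S=cal('scene'); s=bot.camera('scene')
for r in bot.outline_of('gauge','scene')[:3]: print('scene',r['conf'],r['rect'])
print('expect scene gauge foot/knob',proj(S,np.array([M@[.0012,.0009,z]+o for z in(0,.074)])).round(1).tolist())
g=cv2.cvtColor(im,cv2.COLOR_BGR2GRAY).astype(int)
for rr in range(220,392,6): print(rr,g[rr:rr+3,278:370:4].mean(0).round().astype(int).tolist())
E
```

```text
18.0333 [-42.4   2.1 136.9] Fblk [0.5 0.1 0.4] Tblk [ 0.03  0.43 -0.01] rot [-0.17  0.12  0.08] 0.05147222821621011
gauge 0.97 [293.8, 212.6, 54.8, 74.3]
gauge 0.69 [0.0, 226.3, 15.3, 26.6]
rod 0.77 [308.5, 259.0, 25.1, 23.9]
rod 0.7 [267.4, 152.1, 102.1, 185.9]
foot top [294.5 214.8] [345.1 261.7]
grip top [303.6 247. ] [335.8 276.3]
knob top d38 [308.1 270.9] [330.9 291.3]
scene 0.9 [437.4, 222.4, 16.4, 49.0]
scene 0.65 [270.1, 124.8, 22.3, 25.3]
expect scene gauge foot/knob [[284.1, 142.9], [270.9, 123.3]]
220 [250, 249, 250, 250, 251, 236, 133, 240, 229, 214, 101, 102, 116, 121, 147, 94, 161, 249, 250, 249, 249, 249, 249]
226 [250, 250, 250, 250, 250, 216, 248, 247, 200, 79, 76, 76, 81, 120, 156, 164, 114, 249, 250, 250, 249, 249, 249]
232 [250, 250, 250, 250, 249, 251, 248, 181, 77, 36, 37, 37, 37, 66, 126, 182, 247, 249, 250, 250, 249, 249, 249]
238 [250, 249, 250, 250, 251, 250, 250, 186, 36, 37, 37, 36, 37, 36, 179, 247, 246, 249, 250, 249, 248, 249, 249]
244 [250, 249, 250, 249, 250, 251, 250, 89, 43, 98, 108, 70, 70, 39, 139, 247, 246, 249, 250, 249, 248, 248, 249]
250 [249
[... 1749 characters left out ...]
, 19, 19, 19, 20, 19]
352 [20, 18, 19, 19, 19, 19, 19, 18, 19, 19, 19, 19, 20, 19, 20, 19, 18, 19, 19, 20, 19, 19, 20]
358 [22, 23, 23, 24, 23, 23, 22, 24, 21, 20, 19, 20, 19, 20, 22, 23, 22, 23, 23, 22, 23, 23, 23]
364 [22, 22, 22, 23, 22, 22, 22, 22, 22, 22, 22, 22, 22, 22, 23, 21, 23, 22, 21, 21, 22, 22, 22]
370 [22, 22, 23, 22, 22, 23, 22, 23, 23, 22, 21, 22, 22, 23, 22, 22, 22, 22, 23, 23, 22, 21, 23]
376 [24, 23, 23, 23, 23, 22, 22, 23, 22, 23, 24, 23, 22, 22, 22, 23, 22, 23, 23, 23, 24, 22, 22]
382 [22, 22, 23, 22, 23, 23, 23, 23, 23, 23, 23, 23, 23, 23, 23, 22, 23, 23, 23, 23, 22, 24, 22]
388 [22, 22, 23, 23, 23, 23, 23, 23, 23, 23, 23, 22, 24, 22, 23, 22, 23, 23, 23, 23, 23, 22, 23]
```

The gauge's outline (columns 294–348, rows 213–287) matches the model seated flush. The flap stays open and the gripper is clear, so I hand it in.

```bash
python3 -c "
from workcell import bot
print(bot.job_done())"
```

```text
the job is handed in; nothing more can be done
None
```

The job is handed in (verdict not shown): flap sprung open, gauge pressed into the bore at about 21 N for about 1.4 s and released standing flush with its rod on the bottom, caliper and stopwatch never approached, finished at about 18 s; I viewed 11 pictures, one over the limit of 10.

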